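# Dock the cuvette rack in the rack reader and shut its gate

## Robot

A 6-joint arm with a two-finger parallel gripper is mounted at the origin on a cart in front of the work surface, level with it; the furniture and walls round the work are solid. World frame = base frame: x ahead of the robot, y to its left, z up, the work surface at z = 0. Lengths are in m, angles in rad, forces in N, time in s.
With the tool pointing down it reaches from about 0.25 to 0.775 m from the base axis. Payload 4 kg.
Tool frame: the origin (TCP) lies on the centre line of the jaws, within the pads' length; the fingertips stand 25 mm ahead of it and the grasp point (between the pads) lies 6 mm ahead of it; z points along the fingers, y is the line along which they close (so a half turn about z gives the same grasp; the last joint's range is limited). The gripper opens to 94 mm and grips with 3 to 60 N. Pads are 16 mm wide; open, the fingers measure 119 mm over their backs; the gripper's body (75 mm by 177 mm) begins 78 mm behind the grasp point.
Start: joints at [1.193, 0.087, 1.371, -0, 1.684, -0.103], TCP at [0.149, 0.529, 0.231] pointing down, gripper open.
Joint ranges: [-3.1, 3.1], [-0.76, 2.03], [0.27, 2.55], [-1.08, 4.22], [0.17, 2.65], [-2.57, 2.57]. Speed limits (rad/s): [2.79, 2.79, 3.14, 3.14, 3.14, 3.14].

## Interface

Orientations are given as [roll, pitch, yaw] about the fixed x, y, z axes, in that order (R = Rz(yaw) Ry(pitch) Rx(roll)).
In Python, from bench import sensors, optics, ticket gives the robot as it stands.
- The arm moves only by the tool send_rows, never from a script. Its argument "rows" is a list of rows, each a list of 6 numbers: the shift along the world's x, y, z in mm, then the turn, a rotation vector about the world's x, y, z in rad. In form: [[x, y, z, wx, wy, wz], ...]. A call has 1 to 8 rows; each row shifts and turns the commanded pose from where the row before left it; what a row does not reach is not made up. A row lasts 1/12 s, in which the tool goes at most 41.7 mm and 7.16 degrees, less where a joint would pass 70% of its speed; a pose out of reach is approached as far as the arm can. A call is refused whole if a number of a shift passes 41.7 or a number of a turn 0.125, either way. A call with a gripper value outside its range is refused whole. "grip" is the finger opening in mm, from 0 to 94, set as the call begins (left out, the last holds). The fingers move at their own pace and stop on an object; the grip force is fixed at half the most. Time passes only in rows, so rows that do not move let the fingers close. It gives the time, the measured TCP pose, the force, the opening and the grip force at its end, in the units of the state.
- sensors.get_obs(): the state, without advancing time (a new reading comes with each control period).
- optics.snapshot(name): name is "side" or "top"; returns the picture (384x512x3 uint8, red, green, blue); there is no depth.
- optics.camera_model(name): a dict with "vertical_fov" (degrees; the focal length in pixels is half the picture's height over the tangent of half this angle, whatever the lens; pixels are square), "cx", "cy" (the principal point, pixels), "R" (3x3) and "t" (3): a world point X has camera coordinates R X + t. Camera axes: x right, y down, z forward; pixel columns grow to the right and rows downward; lengths in m; the calibration is good to about 2 mm. A picture is of the moment at which its call begins. camera_model takes no time and is no camera call.
- ticket.close_job(): hands the job in; it is judged then, once.
The state is a dict: "time": time; "joint_positions": joint angles; "qvel": joint speeds; "joint_torque": joint torques, N m; "tool_pos": TCP position; "ee_rot": TCP orientation; "wrist_force": force on the tool from outside, world axes, zero at the start; "wrist_torque": the same for the moment, N m; "width": finger opening in m; "finger_force": force on a finger pad.
Only numpy, scipy, OpenCV 4.12 (cv2) and the standard library are available. Lean on these libraries where they do the work, as an engineer would, in place of code of your own. Each camera call takes 0.05 s, during which the arm holds its last target. There are 200 camera calls.

## Task

Slide the black cuvette rack along the desk into the reader's docking bay until its end rests against the rubber stops, then swing the retaining gate fully shut behind it. Only push, gently, with the fingertips or the outside of the fingers: nothing is gripped or lifted off the desk, and the cuvettes are not touched and stay standing in their pockets. Leave the vials, the beaker and the stopper where they are.

Things in the scene. Friction and masses are not known exactly. Their poses are not given: they have to be found in the camera images.
- reader: The rack reader, fixed: a low white instrument (78 x 176 x 68 mm, dark window in its face) with a straight U-shaped docking bay of two rails before it. Origin on the desk at the middle of a fully docked rack; z up; x is the way in, from the mouth to the instrument (about world -y, the robot's right, turned up to 0.1 rad); y is across the bay (about world +x).
- bay_stop (a point): Middle of the two rubber stop bumpers on the instrument's face, where the grid at the docked rack's far end comes to rest: reader x = +0.086, height 22 mm (the base, 3 mm longer, passes below them). The bay has no floor: the rack slides on the desk itself.
- bay_mouth (a point): Middle of the bay's mouth at desk height: reader x = -0.090. Inner faces of the rails at reader y = +-0.0605 (121 mm apart for the 116 mm rack), straight from x = -0.060 to the instrument, flaring to 142 mm at the mouth. Rails 22 mm high, 8 mm thick, with 4 mm high feet out to y = +-0.087. A docked rack's near end is at x = -0.089, level with the tips of the flares.
- rack: Black cuvette rack, loose, 178 x 116 x 30 mm (x, y, z), 0.1 to 0.2 kg, a grid of square pockets, three cuvettes standing in it. Origin at the centre of its underside, x along its length. It starts flat on the desk before the mouth, out of line: its x within 0.26 rad of the reader's x. The 4 mm base has the full outline; the grid, 18 to 30 mm high, is 3 mm smaller all round and can be pushed on.
- cell_a: A square capped cuvette, 13 x 13 x 51 mm, standing in a pocket of the rack and sticking up about 20 to 25 mm above the rack's top, loose in its pocket. Origin at the middle of its foot.
- cell_b: A square capped cuvette, 13 x 13 x 51 mm, standing in a pocket of the rack and sticking up about 20 to 25 mm above the rack's top, loose in its pocket. Origin at the middle of its foot.
- cell_c: A square open cuvette, 12 x 12 x 45 mm, standing in a pocket of the rack and sticking up about 20 to 25 mm above the rack's top, loose in its pocket. Origin at the middle of its foot.
- gate (a joint): Angle of the retaining gate, rad. 0 = shut: arm square across the mouth, at its own end stop, its inner face 2 mm behind a docked rack's near end. Grows as the arm swings out (1.57 = pointing straight out along reader -x, 2.4 = fully open, aside towards reader +y). Found open. Stays where it is left; takes about 1 N at its tip. Cannot shut while a rack is in its way.
- gate_pivot (a point): Axis of the gate's vertical pin (18 mm diameter boss, 31 mm high), at the reader's (-0.096, +0.086), on the side farther from the robot; this point is 16.5 mm high. It stands on a 4 mm high bracket out to reader x = -0.112, y = +0.099.
- gate_tip (a point): Point in the gate's arm under its thumb peg, 78 mm from the pin, 16.5 mm high. The arm is a straight steel bar with a rubber sleeve, 10 mm thick, 86 mm long from the pin's axis, from 8.5 to 24.5 mm above the desk; the black peg (11 mm diameter) stands on it up to 44.5 mm.
- vial_clear: Bystander: small clear capped vial, 22 mm diameter, 48 mm high, beyond the bay. Origin at the centre of its foot.
- vial_amber: Bystander: small amber capped vial, 22 mm diameter, 48 mm high, beyond the bay. Origin at the centre of its foot.
- beaker: Bystander: small glass beaker, 51 mm diameter, 52 mm high, beyond the rack. Origin at the centre of its foot.
- stopper: Bystander: black rubber stopper, 27 mm diameter, 24 mm high, on the robot's side of the reader. Origin at the centre of its foot.

How it is judged:
By the outcome, as a careful person would: the job done as asked, in the order asked, and still so for the second after the job is handed in, with the robot touching nothing.
It also fails if it takes over 64 s, if anything falls off the work surface, if the arm or the gripper's body presses on something with over 40 N, if the wrist force passes 120 N, or if a joint passes its speed limit or range.

## Working session

There is one attempt and no reset: what is moved stays moved. The work goes in short steps, Python scripts to look and compute and a tool call to move; the robot and the scene stay as the last step left them, time stands still between calls to the robot, and variables do not carry over. Pictures are saved under pics/ and viewed, at most 10 in all, crops included, and the job is handed in when it is done.

Besides the shell and the picture viewer there is one more tool, called as a command line: name --pt "numbers of a row" for each row, then --argument value for the rest. send_rows: Moves the arm, as the interface text tells. Its arguments: {"type":"object","properties":{"rows":{"type":"array"},"grip":{"type":"number"}},"required":["rows"]}

```bash
mkdir -p pics; python3 - <<'E'
from bench import sensors, optics
import cv2,numpy as np
for n in("top","side"):
    im=optics.snapshot(n); cv2.imwrite(f"pics/{n}0.png",cv2.resize(im[:,:,::-1],(800,600),interpolation=cv2.INTER_CUBIC)); cv2.imwrite(f"pics/{n}0raw.png",im[:,:,::-1])
    m=optics.camera_model(n); print(n,m["vertical_fov"],m["cx"],m["cy"],np.round(m["R"],4).tolist(),np.round(m["t"],4).tolist())
o=sensors.get_obs();print(o["time"],o["tool_pos"],o["ee_rot"],o["wrist_force"],o["width"])
E
```

```text
top 53.23394238627008 253.72362784616936 185.24756996086884 [[0.028, -0.9995, 0.0124], [-0.9954, -0.0291, -0.091], [0.0913, -0.0098, -0.9958]] [-0.0456, 0.5658, 0.9334]
side 50.96051694404165 255.69178137404293 195.6012992598641 [[-0.9662, -0.2572, -0.0184], [-0.1477, 0.6106, -0.778], [0.2114, -0.749, -0.628]] [0.5628, 0.132, 0.7313]
0.1 [0.14907547 0.52895126 0.22943876] [-3.13963541e+00 -1.94590941e-04  2.86682601e+00] [ 0.12820921 -0.79670428 -0.1548277 ] 0.09376436211688632
```

View pics/top0.png

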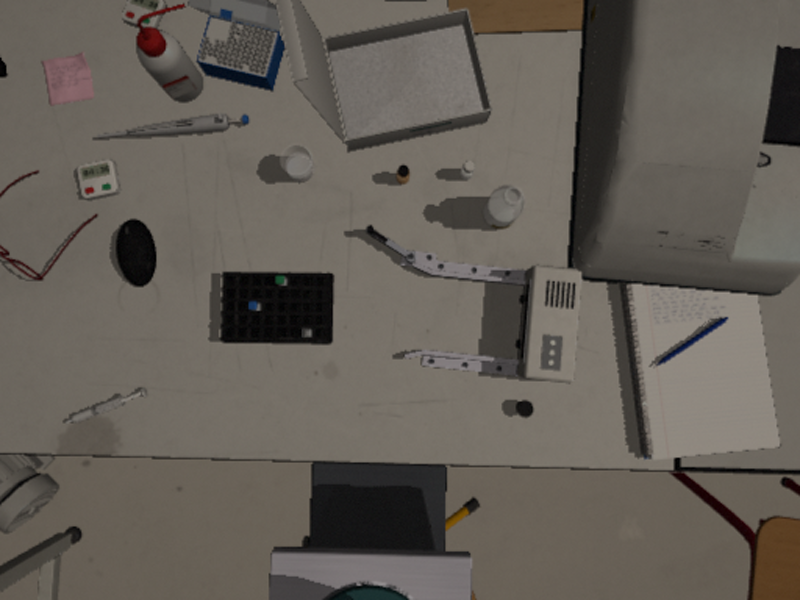

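View pics/side0.png

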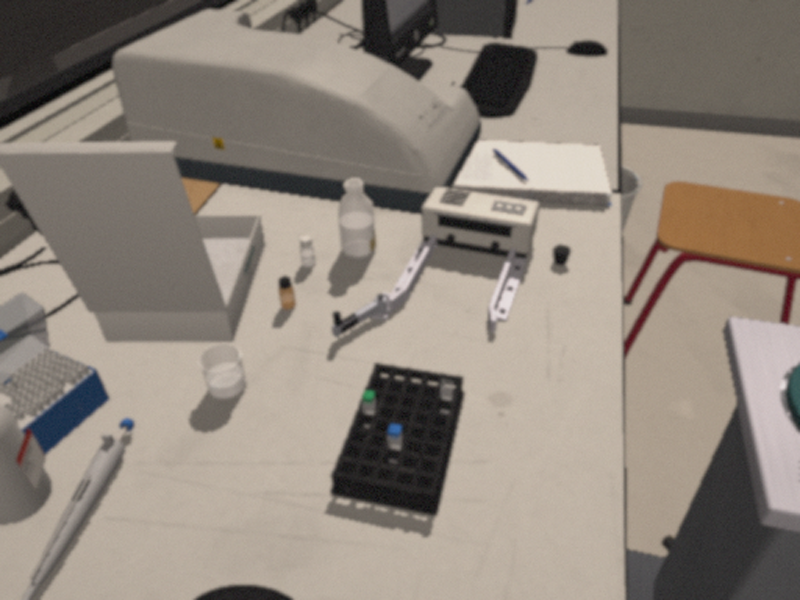

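Top view (800 px scale): rack at (222..333, 272..343), reader roof (530..580, 267..382), gate pin ~(408,259), gate peg ~(371,230), lower flare tip ~(405,355), stopper (524,408). The side view agrees, and the three cuvettes are standing in the rack.

```bash
cat > h.py <<'E'
import numpy as np,cv2
from bench import optics,sensors
def ray(name,uv,z):
    m=optics.camera_model(name);f=192/np.tan(np.radians(m["vertical_fov"])/2)
    R=np.array(m["R"]);t=np.array(m["t"]);uv=np.atleast_2d(uv).astype(float)
    d=np.c_[(uv[:,0]-m["cx"])/f,(uv[:,1]-m["cy"])/f,np.ones(len(uv))]@R
    c=-R.T@t
    return (c+d*((z-c[2])/d[:,2])[:,None])[:,:2]
def proj(name,X):
    m=optics.camera_model(name);f=192/np.tan(np.radians(m["vertical_fov"])/2)
    p=np.atleast_2d(X)@np.array(m["R"]).T+m["t"]
    return p[:,:2]/p[:,2:]*f+[m["cx"],m["cy"]]
def rect(P):
    (c,(w,h),a)=cv2.minAreaRect((P*1000).astype(np.float32))
    b=cv2.boxPoints((c,(w,h),a)); return np.round(c,1),np.round((w,h),1),b
def big(mask,box):
    x0,y0,x1,y1=box; m=np.zeros_like(mask);m[y0:y1,x0:x1]=mask[y0:y1,x0:x1]
    cs,_=cv2.findContours(m,cv2.RETR_EXTERNAL,cv2.CHAIN_APPROX_NONE)
    return max(cs,key=cv2.contourArea)[:,0,:]
def longyaw(b):
    e=[b[1]-b[0],b[2]-b[1]];v=max(e,key=np.linalg.norm)
    return v/np.linalg.norm(v)
E
cat > m0.py <<'E'
from h import *
im=cv2.imread("pics/top0raw.png");g=cv2.cvtColor(im,cv2.COLOR_BGR2GRAY)
k=np.ones((5,5),np.uint8)
rk=cv2.morphologyEx((g<60).astype(np.uint8),cv2.MORPH_CLOSE,k)
C=big(rk,(130,165,225,230));print("rack px",C.min(0),C.max(0))
c,s,b=rect(ray("top",C,.030));print("rack",c,s,b.round(1).tolist(),longyaw(b))
rd=cv2.morphologyEx((g>150).astype(np.uint8),cv2.MORPH_CLOSE,k)
for th in(130,150,165):
    C=big(cv2.morphologyEx((g>th).astype(np.uint8),cv2.MORPH_CLOSE,k),(325,160,385,255))
    c,s,b=rect(ray("top",C,.068));print("roof",th,c,s,b.round(1).tolist(),longyaw(b))
for n,p,z in(("pin",(408,259),.031),("peg",(371,230),.0445),("stopper",(525,407),.024),("amber",(403,168),.048),("railU end",(520,276),.022),("railL end",(520,370),.022),("flareL",(402,355),.022)):
    print(n,(ray("top",np.array(p)/1.5625,z)*1000).round(1))
E
python3 m0.py
python3 -c "
import cv2;a=cv2.imread('pics/top0raw.png')[130:280,130:390];cv2.imwrite('pics/c1.png',cv2.resize(a,None,fx=3,fy=3,interpolation=cv2.INTER_CUBIC))"
```

```text
rack px [140 174] [213 219]
rack [533.3 160.9] [111.8 179. ] [[474.8999938964844, 248.8000030517578], [479.8999938964844, 69.9000015258789], [591.7000122070312, 73.0], [586.7000122070312, 251.89999389648438]] [ 0.02808452 -0.9996056 ]
roof 130 [ 466.7 -266.6] [16.6  2.4] [[458.3999938964844, -265.5], [458.3999938964844, -267.79998779296875], [475.0, -267.79998779296875], [475.0, -265.3999938964844]] [0.99998933 0.00462515]Traceback (most recent call last):
  File "m0.py", line 9, in <module>
    C=big(cv2.morphologyEx((g>th).astype(np.uint8),cv2.MORPH_CLOSE,k),(325,160,385,255))
  File "h.py", line 19, in big
    return max(cs,key=cv2.contourArea)[:,0,:]
           ~~~^^^^^^^^^^^^^^^^^^^^^^^^
ValueError: max() iterable argument is empty
```

View pics/c1.png

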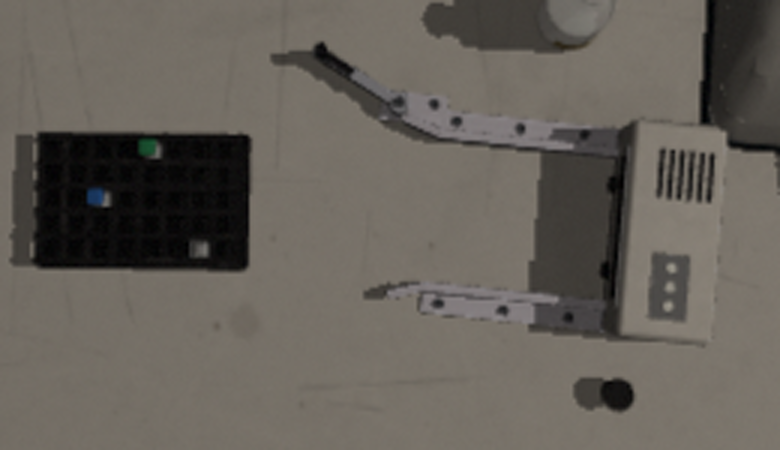

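Crop (3x, offset 130,130): roof corners ~(638,120),(727,130),(711,344),(621,335); pin (400,102); peg (320,49); stops (613,184),(604,270); stopper (617,394).

```bash
cat > m1.py <<'E'
from h import *
def q(p,z): return ray("top",np.array(p)/3+130-1/3,z)*1000
r=q([(638,120),(727,130),(711,344),(621,335)],.068);print("roof",r.round(1).tolist(),[np.linalg.norm(r[i]-r[i-1]).round(1) for i in range(4)])
s=q([(613,184),(604,270)],.022);print("stops",s.round(1).tolist())
pin=q((400,102),.031)[0];peg=q((320,49),.0445)[0];print("pin",pin.round(1),"peg",peg.round(1),np.linalg.norm(pin-peg))
print("rails",q([(620,157),(432,137),(612,302),(420,290)],.022).round(1).tolist())
print("stopper",q((617,394),.024).round(1))
# reader frame: y axis from roof long edges
yv=(r[0]-r[3])+(r[1]-r[2]);yv/=np.linalg.norm(yv);xv=np.array([yv[1],-yv[0]])
print("yaw from roof",np.degrees(np.arctan2(xv[1],xv[0])),"xv",xv)
o1=s.mean(0)-86*xv; o2=r.mean(0)-xv*(89+39); o3=pin+96*xv-86*yv
print("origin est stops/roof/pin",o1.round(1),o2.round(1),o3.round(1))
E
python3 m1.py
```

```text
roof [[607.0, -241.4], [601.0, -313.2], [430.3, -300.5], [435.4, -229.1]] [np.float64(172.0), np.float64(72.0), np.float64(171.2), np.float64(71.5)]
stops [[558.6, -231.9], [486.5, -225.0]]
pin [621.4 -51. ] peg [661.6  16.6] 78.68366368273163
rails [[581.6, -237.6], [593.9, -79.0], [460.2, -231.9], [465.7, -72.0]]
stopper [[ 385.1 -236.3]]
yaw from roof -94.17465581197364 xv [-0.07279704 -0.99734678]
origin est stops/roof/pin [ 528.8 -142.7] [ 527.8 -143.4] [ 528.6 -140.5]
```

send_rows --pt "32 -20 -7 0 0 -0.106" --pt "32 -20 -7 0 0 -0.106" --pt "32 -20 -7 0 0 -0.106" --pt "32 -20 -7 0 0 -0.106" --pt "32 -20 -7 0 0 -0.106" --pt "32 -20 -7 0 0 -0.106" --grip 70

```text
time: 0.6
tool_pos: [0.3422, 0.408, 0.1877]
ee_rot: [-3.141, 0.0, 2.226]
wrist_force: [1.1, 1.0, 0.5]
width: 0.0701
finger_force: 0.0
```

send_rows --pt "32 -20 -7 0 0 -0.106" --pt "32 -20 -7 0 0 -0.106" --pt "32 -20 -7 0 0 -0.106" --pt "32 -20 -7 0 0 -0.106" --pt "32 -20 -7 0 0 -0.106" --pt "30 -20 -7 0 0 -0.103" --pt "0 0 0 0 0 0"

```text
time: 1.18
tool_pos: [0.535, 0.2845, 0.1433]
ee_rot: [-3.14, 0.004, 1.588]
wrist_force: [-1.0, -0.4, -0.5]
width: 0.0701
finger_force: 0.0
```

send_rows --pt "-1 1 -28 0 0 0.01" --pt "-1 1 -28 0 0 0" --pt "-1 0 -28 0 0 0" --pt "0 0 -20 0 0 0" --pt "0 0 -6 0 0 0" --pt "0 0 0 0 0 0"

```text
time: 1.68
tool_pos: [0.5261, 0.2909, 0.0338]
ee_rot: [-3.136, 0.002, 1.609]
wrist_force: [0.5, -1.1, -0.1]
width: 0.0699
finger_force: 0.0
```

send_rows --pt "0 -5 0 0 0 0" --pt "0 -5 0 0 0 0" --pt "0 -4 0 0 0 0" --pt "0 -3 0 0 0 0" --pt "0 0 0 0 0 0"

```text
time: 2.1
tool_pos: [0.529, 0.2738, 0.0378]
ee_rot: [3.139, -0.0, 1.607]
wrist_force: [0.7, -0.3, -0.2]
width: 0.0697
finger_force: 0.0
```

```bash
python3 - <<'E'
from h import *
im=optics.snapshot("top")[:,:,::-1];cv2.imwrite("pics/t1raw.png",im)
cv2.imwrite("pics/t1.png",cv2.resize(im[110:290,90:350],None,fx=3,fy=3,interpolation=cv2.INTER_CUBIC))
o=sensors.get_obs();print(o["time"],o["tool_pos"],o["ee_rot"],o["wrist_force"])
E
```

```text
2.15 [0.52880464 0.27411591 0.03753963] [ 3.13988765e+00 -6.50591799e-04  1.60710129e+00] [-0.44865527 -0.61594445 -0.11017022]
```

View pics/t1.png

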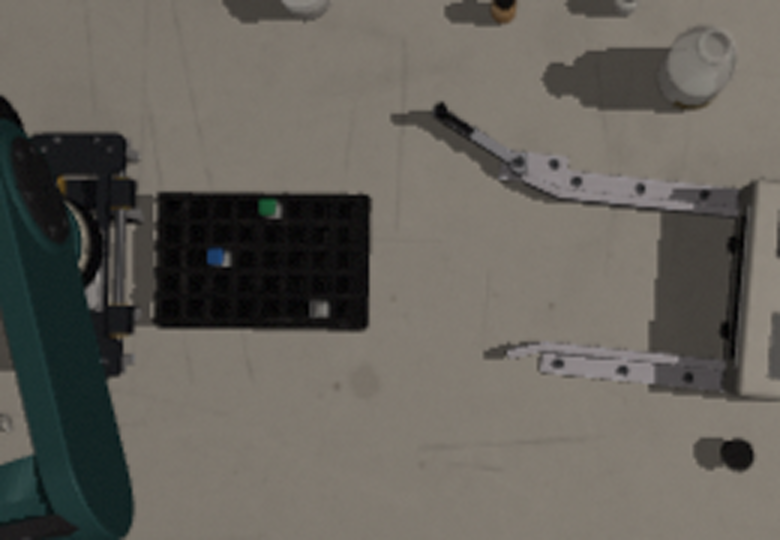

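send_rows --pt "0 -3 0 0 0 0" --pt "0 -3 0 0 0 0" --pt "0 -3 0 0 0 0" --pt "0 -3 0 0 0 0" --pt "0 -3 0 0 0 0" --pt "0 -3 0 0 0 0" --pt "0 -3 0 0 0 0" --pt "0 -3 0 0 0 0"

```text
time: 2.82
tool_pos: [0.5282, 0.2502, 0.0364]
ee_rot: [-3.142, -0.0, 1.608]
wrist_force: [0.0, 0.8, -1.5]
width: 0.0699
finger_force: 0.3
```

send_rows --pt "0 -3 -1 0 0 0" --pt "0.5 -4 -1 0 0 -0.003" --pt "1 -5 0 0 0 -0.005" --pt "1 -5 0 0 0 -0.005" --pt "1 -5 0 0 0 -0.005" --pt "1 -5 0 0 0 -0.005" --pt "1 -4 0 0 0 -0.005" --pt "0.5 -2 0 0 0 -0.003"

```text
time: 3.48
tool_pos: [0.5345, 0.2166, 0.0345]
ee_rot: [3.141, 0.0, 1.576]
wrist_force: [0.8, 0.8, -0.1]
width: 0.0699
finger_force: 0.6
```

```bash
cat > look.py <<'E'
import sys
from h import *
n=sys.argv[1];im=optics.snapshot("top")[:,:,::-1].copy();cv2.imwrite(f"pics/{n}raw.png",im)
cv2.imwrite(f"pics/{n}.png",cv2.resize(im[110:290,130:390],None,fx=3,fy=3,interpolation=cv2.INTER_CUBIC))
g=cv2.cvtColor(im,cv2.COLOR_BGR2GRAY)
x0,x1=int(sys.argv[2]),int(sys.argv[3]) # column band clear of gripper & rails
xs=np.arange(x0,x1,2);T,B=[],[]
for x in xs:
    d=np.where(g[150:245,x]<48)[0]+150; T.append(d.min());B.append(d.max()+1)
T=ray("top",np.c_[xs,T],.030)*1000;B=ray("top",np.c_[xs,B],.030)*1000
for nm,P in(("far",T),("near",B)):
    k=np.polyfit(P[:,1],P[:,0],1);r=P[:,0]-np.polyval(k,P[:,1]);k=np.polyfit(P[abs(r)<2.5,1],P[abs(r)<2.5,0],1)
    print(nm,"heading dev deg (-90 ref)",round(-np.degrees(np.arctan(k[0])),2),"x@y=",P[:,1].mean().round(1),np.polyval(k,P[:,1].mean()).round(1))
row=int(np.mean([175,219]));d=[np.where(g[r,x0:x1+60]<48)[0].max()+x0+1 for r in(185,195,205)]
print("front y(z=4mm)",(ray("top",np.c_[d,[185,195,205]],.004)*1000).round(1).tolist())
o=sensors.get_obs();print(o["time"],o["tool_pos"].round(4),o["ee_rot"].round(3),o["wrist_force"].round(1))
E
python3 look.py t2 175 222
```

```text
far heading dev deg (-90 ref) -0.11 x@y= 110.5 591.9
near heading dev deg (-90 ref) 1.06 x@y= 106.0 481.1
front y(z=4mm) [[567.8, 31.1], [542.2, 30.3], [516.7, 29.4]]
3.5333 [0.5345 0.2164 0.0345] [3.142e+00 1.000e-03 1.576e+00] [-0.7 -0.2  0.2]
```

View pics/t2.png

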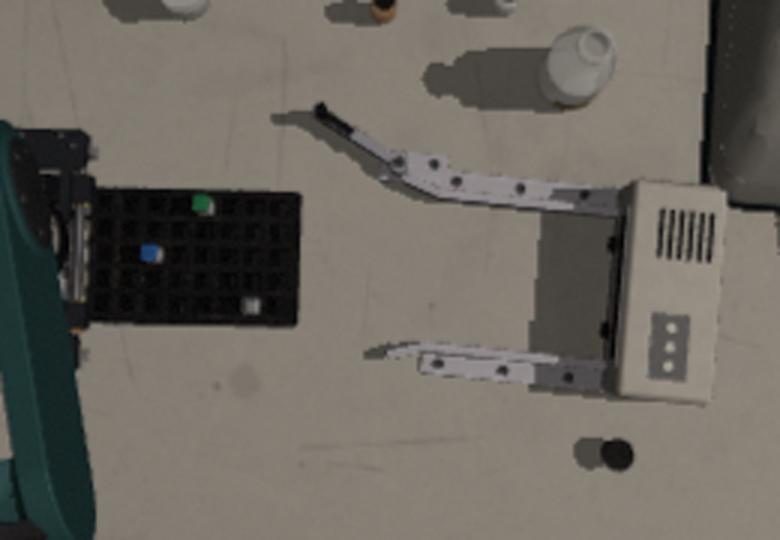

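send_rows --pt "0.5 -3 0 0 0 -0.003" --pt "1 -5 0 0 0 -0.005" --pt "1 -6 0 0 0 -0.006" --pt "1 -6 0 0 0 -0.006" --pt "1 -6 0 0 0 -0.006" --pt "1 -6 0 0 0 -0.006" --pt "1 -6 0 0 0 -0.006" --pt "1 -6 0 0 0 -0.006"

```text
time: 4.2
tool_pos: [0.5418, 0.1726, 0.0344]
ee_rot: [-3.142, 0.0, 1.532]
wrist_force: [-0.8, 0.6, 0.3]
width: 0.0703
finger_force: 0.5
```

send_rows --pt "1 -6 0 0 0 -0.006" --pt "1 -6 0 0 0 -0.006" --pt "1 -6 0 0 0 -0.006" --pt "1 -6 0 0 0 -0.006" --pt "1 -5 0 0 0 -0.006" --pt "1 -4 0 0 0 -0.003" --pt "1 -3 0 0 0 -0.003" --pt "0 -2 0 0 0 0"

```text
time: 4.87
tool_pos: [0.5489, 0.135, 0.0345]
ee_rot: [3.141, 0.0, 1.496]
wrist_force: [-0.3, 0.8, -0.3]
width: 0.0696
finger_force: 0.4
```

```bash
python3 look.py t3 212 255
```

```text
far heading dev deg (-90 ref) 1.7 x@y= 23.8 603.3
near heading dev deg (-90 ref) -4.38 x@y= 19.7 486.3
front y(z=4mm) [[570.3, -53.3], [544.5, -51.4], [518.9, -49.6]]
4.9167 [0.5489 0.1347 0.0345] [3.141e+00 1.000e-03 1.496e+00] [-0.7  0.7  0.3]
```

View pics/t3.png

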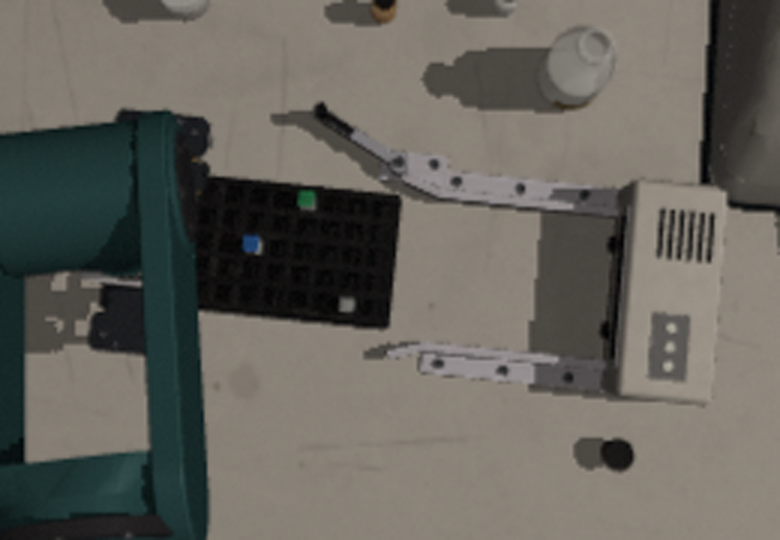

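Rack yaw looks parallel to the rails, but it sits towards the far rail: far edge (210,177)-(400,195) extends onto the far rail's inner edge. I'll compute the offset.

```bash
cat > m2.py <<'E'
from h import *
im=cv2.imread("pics/t3raw.png");g=cv2.cvtColor(im,cv2.COLOR_BGR2GRAY).astype(int)
xv=np.array([-.075,-.9972]);yv=np.array([.9972,-.075]);o=np.array([528.5,-142])
def R(P): d=P-o; return np.c_[d@xv,d@yv].round(1).tolist()
def q(p,z): return ray("top",(np.array(p)-1)/3+[130,110],z)*1000
print("rack far edge",R(q([(215,178),(300,186),(395,195)],.030)))
print("rack near edge",R(q([(215,308),(300,318),(388,327)],.030)))
print("far rail inner top",R(q([(435,197),(500,203),(570,209),(615,215)],.022)))
print("near rail inner top",R(q([(388,345),(440,346),(500,351),(555,354)],.022)))
print("near rail outer", R(q([(420,372),(530,382)],.022)))
print("pin",R(q([(400,162)],.031)),"stops",R(q([(612,244),(604,330)],.022)))
for c in (290,300,310,320,330): print(c,g[172:186,c].tolist(),g[222:242,c].tolist())
for c in (215,235,250): print(c,g[164:182,c].tolist(),g[212:224,c].tolist())
E
python3 m2.py
```

```text
rack far edge [[-249.7, 56.4], [-178.5, 57.2], [-99.0, 57.9]]
rack near edge [[-237.2, -50.9], [-166.6, -51.9], [-93.7, -51.8]]
far rail inner top [[-65.2, 60.7], [-10.3, 61.4], [48.8, 62.5], [87.0, 61.4]]
near rail inner top [[-91.9, -66.5], [-48.9, -62.9], [1.2, -61.9], [47.0, -59.6]]
near rail outer [[-63.3, -85.9], [28.4, -84.8]]
pin [[-97.7, 85.8]] stops [[86.5, 36.7], [85.9, -35.6]]
290 [144, 140, 131, 143, 133, 73, 84, 132, 131, 130, 130, 130, 129, 131] [130, 131, 131, 131, 146, 144, 131, 95, 146, 143, 145, 146, 146, 135, 101, 134, 133, 133, 134, 133]
300 [142, 144, 137, 121, 141, 132, 79, 82, 131, 131, 132, 132, 132, 132] [133, 133, 132, 134, 134, 143, 143, 139, 121, 146, 141, 138, 142, 145, 141, 125, 132, 133, 132, 132]
310 [143, 142, 144, 135, 118, 141, 134, 85, 63, 88, 89, 88, 88, 89] [73, 73, 73, 74, 72, 97, 146, 146, 138, 79, 80, 81, 82, 80, 82, 80, 73, 74, 93, 132]
320 [130, 79, 79, 80, 79, 98, 148, 132, 67, 56, 69, 70, 70, 71] [71, 70, 71, 71, 71, 70, 75, 86, 84, 83, 76, 76, 54, 27, 33, 57, 79, 74, 73, 93]
330 [116, 78, 76, 79, 79, 78, 75, 83, 80, 66, 56, 72, 71, 70] [46, 70, 70, 71, 70, 71, 70, 72, 77, 83, 84, 72, 66, 64, 62, 54, 57, 64, 89, 74]
215 [130, 131, 129, 128, 128, 115, 36, 16, 9, 5, 6, 9, 7, 10, 16, 19, 16, 6] [20, 15, 17, 73, 129, 130, 130, 131, 131, 130, 129, 130]
235 [130, 130, 131, 130, 131, 132, 131, 116, 28, 20, 27, 34, 42, 42, 45, 45, 26, 25] [9, 17, 27, 19, 11, 71, 131, 132, 132, 131, 131, 130]
250 [79, 92, 103, 133, 132, 133, 132, 131, 124, 87, 20, 19, 9, 8, 9, 12, 9, 13] [13, 11, 13, 18, 20, 16, 23, 76, 129, 128, 129, 130]
```

send_rows --pt "-0.6 -3 0 0 0 0" --pt "-0.8 -5 0 0 0 0" --pt "-0.8 -5 0 0 0 0" --pt "-0.8 -5 0 0 0 0" --pt "-0.8 -5 0 0 0 0" --pt "-0.8 -5 0 0 0 0" --pt "-0.8 -5 0 0 0 0" --pt "-0.6 -3 0 0 0 0"

```text
time: 5.58
tool_pos: [0.5426, 0.0986, 0.0345]
ee_rot: [3.142, 0.0, 1.496]
wrist_force: [0.3, 0.9, -1.1]
width: 0.0702
finger_force: 0.3
```

```bash
python3 look.py t4 230 265
```

```text
Traceback (most recent call last):
  File "look.py", line 12, in <module>
    k=np.polyfit(P[:,1],P[:,0],1);r=P[:,0]-np.polyval(k,P[:,1]);k=np.polyfit(P[abs(r)<2.5,1],P[abs(r)<2.5,0],1)
                                                                  ~~~~~~~~~~^^^^^^^^^^^^^^^^^^^^^^^^^^^^^^^^^^^
TypeError: expected non-empty vector for x
```

View pics/t4.png

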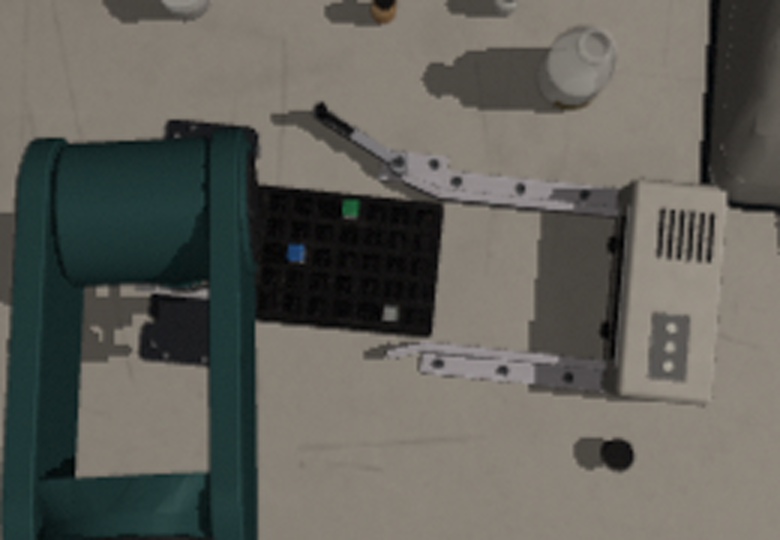

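The rack is entering the mouth nearly centred: front corners (442,203) and (432,335), with similar gaps to both rails. I'll push on along the bay.

send_rows --pt "-0.3 -3 0 0 0 0" --pt "-0.4 -5 0 0 0 0" --pt "-0.5 -5.5 0 0 0 0" --pt "-0.4 -5.5 0 0 0 0" --pt "-0.5 -5.5 0 0 0 0" --pt "-0.4 -5.5 0 0 0 0" --pt "-0.4 -5.5 0 0 0 0" --pt "-0.4 -5.5 0 0 0 0"

```text
time: 6.3
tool_pos: [0.5394, 0.0577, 0.0345]
ee_rot: [3.141, 0.0, 1.497]
wrist_force: [0.7, 0.7, -0.4]
width: 0.0696
finger_force: 0.4
```

send_rows --pt "-0.4 -5.5 0 0 0 0" --pt "-0.4 -5.5 0 0 0 0" --pt "-0.4 -5.5 0 0 0 0" --pt "-0.4 -5.5 0 0 0 0" --pt "-0.4 -5.5 0 0 0 0" --pt "-0.4 -5.5 0 0 0 0" --pt "-0.4 -5 0 0 0 0" --pt "-0.2 -3 0 0 0 0"

```text
time: 6.97
tool_pos: [0.5364, 0.0166, 0.0345]
ee_rot: [3.141, 0.0, 1.496]
wrist_force: [-0.2, 0.5, 0.8]
width: 0.0699
finger_force: 0.4
```

```bash
python3 look.py t5 230 265 2>/dev/null; python3 -c "
from h import *
o=sensors.get_obs();print(o['time'],o['tool_pos'].round(4),o['ee_rot'].round(3),o['wrist_force'].round(1))"
```

```text
far heading dev deg (-90 ref) -26.87 x@y= -10.5 638.6
near heading dev deg (-90 ref) 7.23 x@y= -16.2 442.7
front y(z=4mm) [[573.7, -171.4], [547.9, -169.2], [522.3, -169.6]]
7.0167 [0.5364 0.0163 0.0345] [3.142e+00 1.000e-03 1.496e+00] [-0.2 -0.7  0.2]
7.0167 [0.5364 0.0163 0.0345] [3.142e+00 1.000e-03 1.496e+00] [-0.2 -0.7  0.2]
```

View pics/t5.png

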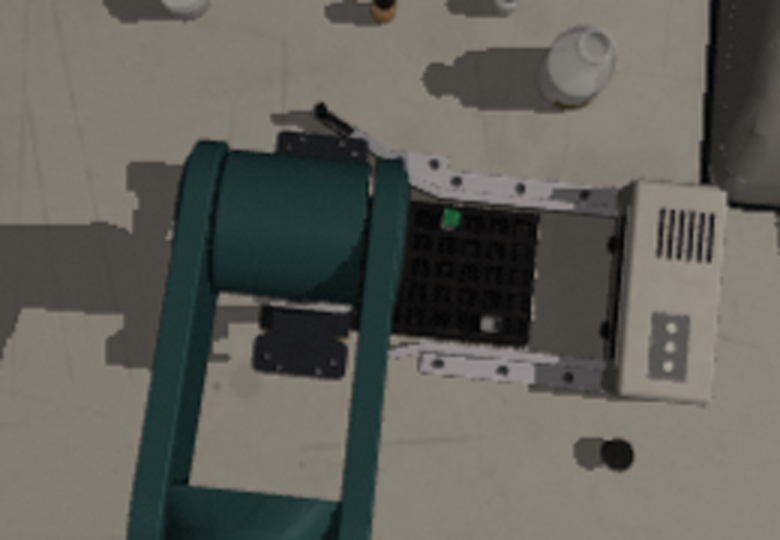

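The rack is inside the bay, centred, with green and clear cuvettes standing (the blue one is hidden by the arm). About 60 mm remain.

send_rows --pt "-0.2 -3 0 0 0 0" --pt "-0.4 -5 0 0 0 0" --pt "-0.4 -5.5 0 0 0 0" --pt "-0.4 -5.5 0 0 0 0" --pt "-0.4 -5.5 0 0 0 0" --pt "-0.4 -5.5 0 0 0 0" --pt "-0.4 -5.5 0 0 0 0" --pt "-0.3 -4 0 0 0 0"

```text
time: 7.68
tool_pos: [0.5335, -0.0229, 0.0345]
ee_rot: [3.142, 0.0, 1.496]
wrist_force: [0.6, 0.9, -0.3]
width: 0.0701
finger_force: 0.5
```

send_rows --pt "-0.2 -2.5 0 0 0 0" --pt "-0.2 -2 0 0 0 0" --pt "-0.2 -2 0 0 0 0" --pt "-0.2 -2 0 0 0 0" --pt "-0.1 -1.5 0 0 0 0" --pt "-0.1 -1.5 0 0 0 0" --pt "-0.1 -1 0 0 0 0" --pt "-0.1 -1 0 0 0 0"

```text
time: 8.35
tool_pos: [0.5324, -0.0357, 0.0345]
ee_rot: [3.141, -0.0, 1.497]
wrist_force: [-0.1, 0.4, 1.3]
width: 0.0701
finger_force: 0.5
```

send_rows --pt "-0.1 -1 0 0 0 0" --pt "-0.1 -1 0 0 0 0" --pt "-0.1 -1 0 0 0 0" --pt "-0.1 -1 0 0 0 0" --pt "-0.1 -1 0 0 0 0" --pt "0 -1 0 0 0 0" --pt "0 -0.5 0 0 0 0"

```text
time: 8.93
tool_pos: [0.5318, -0.0423, 0.0345]
ee_rot: [3.142, 0.0, 1.497]
wrist_force: [-0.3, 1.6, 0.2]
width: 0.0701
finger_force: 0.5
```

```bash
python3 look.py t6 230 265 2>/dev/null; python3 -c "
from h import *
im=cv2.imread('pics/t6raw.png');g=cv2.cvtColor(im,cv2.COLOR_BGR2GRAY)
for r in (186,200,210,216): print(r,g[r,315:340].tolist())
o=sensors.get_obs();print(o['time'],o['tool_pos'].round(4),o['ee_rot'].round(3),o['wrist_force'].round(1))"
```

```text
far heading dev deg (-90 ref) 4.52 x@y= -10.5 636.3
near heading dev deg (-90 ref) 1.57 x@y= -15.8 435.7
front y(z=4mm) [[574.9, -212.6], [549.2, -212.9], [523.6, -213.1]]
8.9833 [ 0.5318 -0.0423  0.0345] [3.142 0.    1.497] [ 1.1  1.1 -0.2]
186 [15, 14, 11, 11, 7, 11, 6, 9, 10, 10, 7, 8, 7, 5, 3, 4, 6, 8, 49, 52, 38, 32, 12, 46, 70]
200 [17, 19, 16, 23, 16, 15, 15, 7, 7, 7, 4, 8, 7, 8, 9, 7, 7, 57, 43, 36, 26, 8, 59, 69, 79]
210 [7, 8, 8, 7, 7, 12, 9, 7, 6, 5, 7, 7, 8, 8, 6, 7, 51, 53, 38, 33, 14, 47, 69, 77, 105]
216 [17, 17, 19, 21, 16, 15, 9, 8, 8, 7, 13, 11, 7, 10, 8, 18, 55, 38, 40, 21, 13, 73, 70, 89, 125]
8.9833 [ 0.5318 -0.0423  0.0345] [3.142 0.    1.497] [ 1.1  1.1 -0.2]
```

send_rows --pt "-0.1 -1 0 0 0 0" --pt "-0.1 -1 0 0 0 0" --pt "-0.1 -1 0 0 0 0" --pt "0 -0.5 0 0 0 0" --pt "0 0 0 0 0 0"

```text
time: 9.4
tool_pos: [0.5318, -0.0435, 0.0346]
ee_rot: [3.141, -0.005, 1.497]
wrist_force: [1.3, 8.0, 0.4]
width: 0.0703
finger_force: 3.5
```

send_rows --pt "-0.1 -1 0 0 0 0" --pt "-0.1 -1 0 0 0 0" --pt "0 -0.5 0 0 0 0" --pt "0 0 0 0 0 0"

```text
time: 9.73
tool_pos: [0.5318, -0.0437, 0.0346]
ee_rot: [3.141, -0.009, 1.497]
wrist_force: [1.7, 11.6, 2.2]
width: 0.0699
finger_force: 6.3
```

send_rows --pt "0.2 3 0 0 0 0" --pt "0.4 6 0 0 0 0" --pt "1 12 0 0 0 0" --pt "1 20 0 0 0 0" --pt "1 20 10 0 0 0" --pt "0 5 35 0 0 0" --pt "0 20 40 0 0 0" --pt "0 30 25 0 0 0"

```text
time: 10.4
tool_pos: [0.5359, 0.0658, 0.1449]
ee_rot: [3.138, 0.002, 1.494]
wrist_force: [2.4, 1.0, 0.6]
width: 0.0702
finger_force: 0.0
```

send_rows --pt "0 40 0 0 0 0" --pt "0 40 0 0 0 0" --pt "0 30 0 0 0 0" --pt "0 0 0 0 0 0" --grip 0

```text
time: 10.73
tool_pos: [0.5343, 0.1819, 0.1419]
ee_rot: [3.141, -0.002, 1.503]
wrist_force: [-0.4, -0.5, 0.0]
width: 0.0467
finger_force: 0.0
```

```bash
python3 look.py t7 230 265 2>/dev/null; python3 -c "
from h import *
im=optics.snapshot('side')[:,:,::-1];cv2.imwrite('pics/s7raw.png',im)
a=cv2.imread('pics/t7raw.png')[140:260,200:380];b=im[90:240,190:390]
a=cv2.resize(a,None,fx=3,fy=3,interpolation=2);b=cv2.resize(b,(540,240*540//320),interpolation=2) if 0 else cv2.resize(b,None,fx=1.6,fy=1.6,interpolation=2)
c=np.zeros((600,540,3),np.uint8);c[:360]=a;c[360:600,:320]=b;cv2.imwrite('pics/c7.png',c)"
```

```text
(no output)
```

View pics/c7.png

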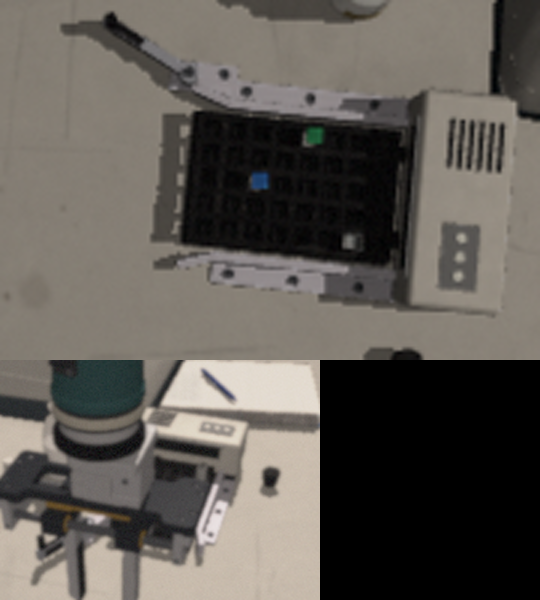

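```bash
cat > gate.py <<'E'
from h import *
xv=np.array([-.075,-.9972]);yv=np.array([.9972,-.075]);o=np.array([528.5,-142])
q=lambda p,z: ray("top",(np.array(p)-1)/3+[200,140],z)*1000
P=q([(194,112),(183,243)],.030)-o;print("near end reader",np.c_[P@xv,P@yv].round(1).tolist())
pin=q([(188,72)],.031)[0];peg=q([(110,18)],.0445)[0];d=peg-pin
print("pin",pin,"peg",peg,"len",np.linalg.norm(d),"a",np.arctan2(-(d@xv),-(d@yv)))
pin=o-96*xv+86*yv;print("pin used",pin)
prev=None
for a in [2.03,1.8,1.6,1.4,1.2,1.0,.8,.6,.4,.2,0,0]:
    dd=np.array([-np.sin(a),-np.cos(a)]);n=np.array([np.cos(a),-np.sin(a)])
    s=5+8*abs(n[0])+12.5*abs(n[1])+(14 if prev is None else 0)
    v=62*dd-n*s;w=pin+v[0]*xv+v[1]*yv
    print(a,w.round(1),None if prev is None else (w-prev).round(1));prev=w
ob=sensors.get_obs();print(ob["tool_pos"],ob["ee_rot"],ob["width"])
E
python3 gate.py
```

```text
near end reader [[-91.0, 52.9], [-89.1, -56.2]]
pin [621.35567902 -49.36196076] peg [662.418607    16.64858812] len 77.74031526546163 a 2.052213868603523
pin used [621.4592 -52.7188]
2.03 [682.1 -16.5] None
1.8 [658.2   0.7] [-23.9  17.3]
1.6 [645.5   7.1] [-12.6   6.4]
1.4 [634.1  10.8] [-11.4   3.7]
1.2 [622.1  12.3] [-12.    1.5]
1.0 [609.4  11.3] [-12.7  -1. ]
0.8 [596.7   7.4] [-12.7  -3.9]
0.6 [584.7   0.6] [-12.   -6.8]
0.4 [574.2  -9. ] [-10.5  -9.6]
0.2 [566.  -21.1] [ -8.3 -12.1]
0 [560.6 -35.1] [ -5.3 -14. ]
0 [560.6 -35.1] [0. 0.]
[0.53458564 0.17740684 0.14148026] [-3.14152486e+00  1.46517333e-03  1.49938273e+00] 0.038636867609957534
```

send_rows --pt "19 -24 0 0 0 0" --pt "19 -24 0 0 0 0" --pt "19 -24 0 0 0 0" --pt "19 -25 0 0 0 0" --pt "19 -25 0 0 0 0" --pt "19 -25 0 0 0 0" --pt "19 -25 0 0 0 0" --pt "18 -25 0 0 0 0"

```text
time: 11.5
tool_pos: [0.6862, -0.0241, 0.1414]
ee_rot: [-3.141, 0.001, 1.494]
wrist_force: [-0.1, 0.8, -0.4]
width: 0.0007
finger_force: 0.0
```

send_rows --pt "0 0 -10 0 0 0" --pt "0 0 -25 0 0 0" --pt "0 0 -25 0 0 0" --pt "0 0 -20 0 0 0" --pt "0 0 0 0 0 0"

```text
time: 11.92
tool_pos: [0.6816, -0.0216, 0.055]
ee_rot: [-3.13, 0.0, 1.495]
wrist_force: [0.3, -0.3, -0.9]
width: 0.0006
finger_force: 0.0
```

send_rows --pt "0 0 -12 0 0 0" --pt "0 0 -8 0 0 0" --pt "0 0 -2 0 0 0" --pt "0 0 0 0 0 0"

```text
time: 12.25
tool_pos: [0.6859, -0.0206, 0.0398]
ee_rot: [-3.142, 0.0, 1.497]
wrist_force: [-0.7, 0.7, 1.0]
width: 0.0003
finger_force: 0.0
```

send_rows --pt "-4 3 0 0 0 0" --pt "-4 3 0 0 0 0" --pt "-4 3 0 0 0 0" --pt "-4 3 0 0 0 0" --pt "-4 3 0 0 0 0" --pt "-4 3 0 0 0 0" --pt "-3 2 0 0 0 0"

```text
time: 12.83
tool_pos: [0.6587, -0.0002, 0.0403]
ee_rot: [3.141, 0.0, 1.497]
wrist_force: [-0.1, -1.2, 1.8]
width: 0.0007
finger_force: 0.7
```

send_rows --pt "-4 2.5 -1 0 0 0" --pt "-4.5 2 -1 0 0 0" --pt "-4.5 2 -1 0 0 0" --pt "-6 2 0 0 0 0" --pt "-6 2 0 0 0 0" --pt "-6 1 0 0 0 0" --pt "-6 0.5 0 0 0 0"

```text
time: 13.42
tool_pos: [0.6213, 0.0118, 0.0367]
ee_rot: [3.142, -0.0, 1.497]
wrist_force: [2.6, -0.4, -0.4]
width: 0.0004
finger_force: 0.5
```

send_rows --pt "-6 -0.5 0 0 0 0" --pt "-6.5 -0.5 0 0 0 0" --pt "-6.5 -2 0 0 0 0" --pt "-6 -2 0 0 0 0" --pt "-6 -3 0 0 0 0" --pt "-6 -4 0 0 0 0"

```text
time: 13.92
tool_pos: [0.5843, -0.0006, 0.0368]
ee_rot: [3.142, -0.0, 1.497]
wrist_force: [1.0, 0.7, -0.8]
width: 0.0004
finger_force: 0.4
```

Tracking the waypoints (a ≈ 0.6), so I'll continue closing gently.

send_rows --pt "-5 -4.5 0 0 0 0" --pt "-5 -5 0 0 0 0" --pt "-4 -6 0 0 0 0" --pt "-4 -6 0 0 0 0" --pt "-2.5 -5 0 0 0 0" --pt "-1.5 -3.5 0 0 0 0"

```text
time: 14.42
tool_pos: [0.5627, -0.0308, 0.0368]
ee_rot: [3.141, -0.001, 1.496]
wrist_force: [4.8, 9.8, -1.3]
width: 0.0003
finger_force: 5.1
```

send_rows --pt "-0.5 -1.5 0 0 0 0" --pt "-0.2 -1 0 0 0 0" --pt "-0.2 -1 0 0 0 0" --pt "-0.1 -1 0 0 0 0" --pt "0 0 0 0 0 0"

```text
time: 14.83
tool_pos: [0.5627, -0.031, 0.0368]
ee_rot: [3.141, -0.009, 1.497]
wrist_force: [3.5, 10.7, 0.0]
width: 0.0004
finger_force: 5.3
```

send_rows --pt "0.2 3 0 0 0 0" --pt "0.3 5 0 0 0 0" --pt "1 12 0 0 0 0" --pt "1 20 0 0 0 0" --pt "0 10 30 0 0 0" --pt "0 30 40 0 0 0" --pt "0 40 30 0 0 0" --pt "0 40 0 0 0 0"

```text
time: 15.5
tool_pos: [0.568, 0.1139, 0.1324]
ee_rot: [3.129, -0.001, 1.494]
wrist_force: [1.0, 0.6, 1.3]
width: 0.0004
finger_force: 0.0
```

send_rows --pt "-10 40 0 0 0 0" --pt "-20 30 0 0 0 0" --pt "-20 10 0 0 0 0" --pt "0 0 0 0 0 0"

```text
time: 15.83
tool_pos: [0.511, 0.1965, 0.1249]
ee_rot: [-3.139, 0.0, 1.502]
wrist_force: [-0.1, -0.2, -0.2]
width: 0.0005
finger_force: 0.0
```

```bash
python3 look.py t8 230 265 2>/dev/null; python3 -c "
from h import *
a=cv2.imread('pics/t8raw.png')[90:270,190:390]
cv2.imwrite('pics/c8.png',cv2.resize(a,None,fx=3.3,fy=3.3,interpolation=2))
print(sensors.get_obs()['tool_pos'])"
```

```text
[0.51289918 0.19487957 0.1250139 ]
```

View pics/c8.png

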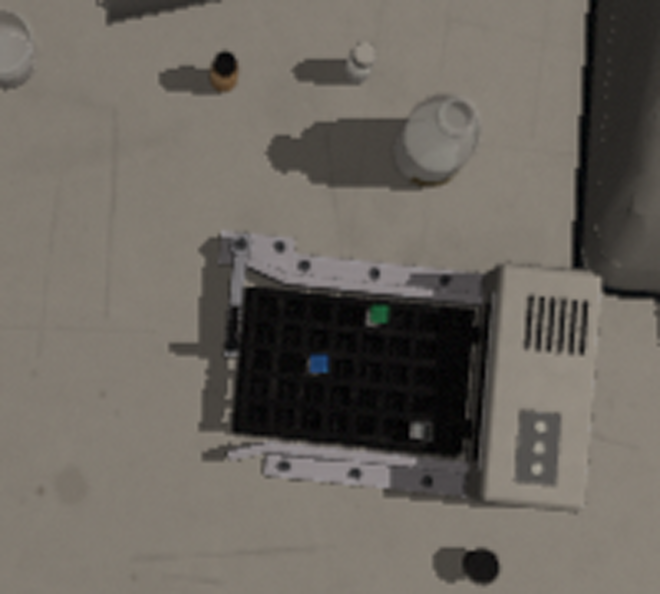

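The rack is docked against the stops and all three cuvettes are standing. The gate lies from the pin (241,245) to its tip (233,350), square across the mouth, and the vials and stopper are where they were.

```bash
python3 -c "
from bench import ticket;print(ticket.close_job())"
```

```text
the job is handed in; nothing more can be done
None
```

The rack is docked against the rubber stops and the gate is shut behind it; all three cuvettes are still standing, the bystanders were left alone, and the job was handed in at about 16 s (no score was returned).

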